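# Feed a board carrier along the fence into the test head

## Robot

A 6-joint arm with a two-finger parallel gripper is mounted at the origin on the work surface. World frame = base frame: x ahead of the robot, y to its left, z up, the work surface at z = 0. Lengths are in m, angles in rad, forces in N, time in s.
With the tool pointing down it reaches from about 0.4 to 0.825 m from the base axis. Payload 7 kg.
Tool frame: the origin (TCP) lies midway between the tips of the shut fingers; the grasp point (between the pads) lies 19 mm behind it; z points along the fingers, x is the direction in which the jaws open and shut, and the axes are right-handed (so a half turn about z gives the same grasp; the last joint's range is limited). The gripper opens to 88 mm and grips with 3 to 60 N. Pads are 19 mm wide; open, the fingers measure 130 mm over their backs; the gripper's body (78 mm by 193 mm) begins 47 mm behind the grasp point.
Start: joints at [1.611, 0.359, 0.012, 0, -1.224, -0.288], TCP at [0.166, 0.654, 0.195] pointing down, gripper open.
Joint ranges: [-3.07, 3.07], [-1.43, 2.12], [-1.02, 1.25], [-3.03, 1.67], [-3.05, -0], [-3.03, 3.03]. Speed limits (rad/s): [2.39, 2.39, 3.01, 3.14, 3.14, 3.14].

## Interface

Orientations are given as [roll, pitch, yaw] about the fixed x, y, z axes, in that order (R = Rz(yaw) Ry(pitch) Rx(roll)).
In Python, from station import status, eyes, workorder gives the robot as it stands.
- The arm moves only by the shell command python3 -m jog 'ROWS' [OPENING] [FORCE]. ROWS is JSON, a list of rows, each a list of 6 numbers: the shift along the world's x, y, z in mm, then the turn, a rotation vector about the world's x, y, z in rad. A call has 1 to 12 rows; each row shifts and turns the pose as measured when the row begins; what a row does not reach is not made up. A row lasts 1/10 s, in which the tool goes at most 50 mm and 8.59 degrees, less where a joint would pass 70% of its speed; a pose out of reach is approached as far as the arm can. A call with a gripper value outside its range is refused whole. OPENING is the opening, from 0 (shut) to 1 (fully open), set as the call begins (- or left out, the last holds). The fingers move at their own pace and stop on an object; FORCE is the grip in N (left out, the last holds). Time passes only in rows, so rows that do not move let the fingers close. It gives the time, the measured TCP pose, the force and the opening at its end, in the units of the state.
- status.get_state(): the state, without advancing time (a new reading comes with each control period).
- eyes.grab_frame(name): name is "scene" or "side" or "wrist"; returns the picture (480x640x3 uint8, blue, green, red); there is no depth.
- eyes.calibration(name): a dict with "camera_matrix" (3x3 intrinsics, pixels), "k1" (the pictures are not rectified: a ray, as slopes to the right and down, at radius r is drawn at 1 + k1 r^2 times it, then the intrinsics apply), "cam_to_world" (4x4, takes a point from camera to world coordinates); the wrist camera has in their place "hand_eye" (4x4, takes a point from camera to tool coordinates, whose origin is the TCP and whose axes are the tool frame's). Camera axes: x right, y up, looking along -z (the intrinsics and any distortion apply to the point x, -y, -z); pixel columns grow to the right and rows downward; lengths in m; the calibration is good to about 2 mm. A picture is of the moment at which its call begins: read the wrist's pose just before it. calibration takes no time and is no camera call.
- workorder.job_done(): hands the job in, once; it reports no verdict.
The state is a dict: "t": time; "q": joint angles; "qd": joint speeds; "joint_efforts": joint torques, N m; "eef_pos": TCP position; "ee_rot": TCP orientation; "force": force on the tool from outside, world axes, zero at the start; "moment": the same for the moment, N m; "width": finger opening in m.
Only numpy, scipy, OpenCV 4.12 (cv2) and the standard library are available. Lean on these libraries where they do the work, as an engineer would, in place of code of your own. Each camera call takes 0.05 s, during which the arm holds its last target. There are 200 camera calls.

## Task

Take the push stick out of its block and use it, never the gripper, to set the board carrier flat against the jig's fence and then feed it along the fence, steadily but gently pressed to it all the way, into the test head until it is fully home with the head's plunger pushed in. Push gently, the fence and board are delicate; then stand the stick back in its block, let go, and leave everything else as it is.

Things in the scene. Friction and masses are not known exactly. Their poses are not given: they have to be found in the camera images.
- jig: Test jig, fixed: aluminium plate 380 x 150 x 10 mm, origin under its centre; x = feed direction, towards the test head; y = towards the fence. The head, a grey housing across the far end, spans y -50 to 60, is 62 mm high over the bench (lamp, knob to 72); its face is at x = 130, but set up to 5 mm nearer or farther. Carrier centre fully home: x 90 +-5, y 15 +-5 mm. Before x = -30 it must be flat on the fence.
- fence: Foot of the fence; origin and axes are the jig's. It carries a straight steel bar, x -170 to 115, 14 mm thick, top 22 mm above the plate. The bar's working face is nominally at jig y = 45, but is set up to 3.5 mm off and 0.7 degrees askew: not reported, find it by feel. Rigid. While fed, the carrier should bear on it with a steady 2 to 7 N; more than 12 N is never allowed.
- plunger (a joint): Black plunger of the test head, 34 mm wide, 16 mm high, centred at jig y = 13 mm. It slides in along jig x: 0 = fully out (14 mm proud of the housing), 0.014 = fully in, flush with the housing. It resists with about 3 N of friction and stays where it is left, it does not spring back.
- sled_center (a point): Board carrier: loose grey block 80 (x) x 60 (y) x 24 mm with a circuit board on top (31 mm high in all), 0.2 to 0.4 kg, on the plate, off the fence and askew. Point: middle of the grey block, 12 mm above the plate; x points to its front. Only the stick may touch it, pushing with at most about 18 N. See carrier_notch for the notch in its rear end.
- carrier_notch (a point): Middle of the floor of the square notch in the carrier's rear end where the stick pushes; axes as the carrier's. It lies 20 mm behind (-x) and 6 mm to the right (-y) of the carrier's middle, at the same height. The notch is 22 mm wide, 20 mm deep, open to the rear and top, upright parallel walls.
- stick_grip (a point): Push stick: its wooden handle, 30 x 30 mm square and 65 mm tall; the point is at the handle's middle, 32.5 mm below its top, 77.5 mm above the tip. The stick stands upright, z up; handle sides along its x and y. Mass 90 g.
- stick_tip (a point): Lower end of the stick: a white round rod 14 mm in diameter, 45 mm long, stiff, below the handle; the point is the centre of the rod's end, its z axis points up to the handle.
- stick: The whole push stick, 110 mm tall; origin at the rod's lower end, as stick_tip.
- holder: Black block of the stick, 75 x 75 x 50 mm, fixed; origin under its centre, a 19 mm square hole in the middle of its top, 47 mm deep. The stick's handle rests on the block's top with the rod in the hole (tip 5 mm above the bench).
- holder_hole0 (a point): Centre of the mouth of the hole, on top of the block (50 mm above the bench).
- jar: Bystander: closed jar, 60 mm diameter, 75 mm tall, loose.
- spare_board: Bystander: spare circuit board, 80 x 60 mm, 12 mm high, loose.
- phone: Bystander: phone 150 x 72 x 9 mm lying flat.
- driver: Bystander: screwdriver lying on the bench.
- spool: Bystander: spool, 60 mm diameter, 34 mm high, loose.
- plug: Bystander: small black plug, 22 x 18 x 16 mm, lying on the jig plate at the edge away from the fence.
- meter: Bystander: multimeter 170 x 85 x 36 mm lying on the bench.
Not all that is in view belongs to the job. Of the things shaped like the stick, the wooden one is meant.

How it is judged:
By the outcome, as a careful person would: the job done as asked, in the order asked, and still so for the second after the job is handed in, with the robot touching nothing.
It also fails if it takes over 72 s, if anything falls off the work surface, if the arm or the gripper's body presses on something with over 40 N, if the wrist force passes 120 N, or if a joint passes its speed limit or range.

## Working session

There is one attempt and no reset: what is moved stays moved. The work goes in short steps, Python scripts to look and compute and a shell command to move; the robot and the scene stay as the last step left them, time stands still between calls to the robot, and variables do not carry over. Pictures are saved under pics/ and viewed, about 8 in all and at most 12, crops included, and the job is handed in when it is done.

```bash
ls; mkdir -p pics; cat > h.py <<'E'
import numpy as np, cv2
from scipy.spatial.transform import Rotation as R
from station import status, eyes, workorder
def pose():
    s=status.get_state(); T=np.eye(4); T[:3,3]=s["eef_pos"]; T[:3,:3]=R.from_euler('xyz',s["ee_rot"]).as_matrix(); return T
def cam(name,T=None):
    c=eyes.calibration(name); K=np.array(c["camera_matrix"]); 
    M=np.array(c["cam_to_world"]) if "cam_to_world" in c else (pose() if T is None else T)@np.array(c["hand_eye"])
    return K,c["k1"],M
def ray(name,u,v,C=None):
    K,k,M=C or cam(name)
    d=np.array([(u-K[0,2])/K[0,0],(v-K[1,2])/K[1,1]]); p=d.copy()
    for _ in range(20): p=d/(1+k*(p@p))
    r=M[:3,:3]@np.array([p[0],-p[1],-1]); return M[:3,3],r
def at(name,u,v,z,C=None):
    o,r=ray(name,u,v,C); return o+r*(z-o[2])/r[2]
def px(name,P,C=None):
    K,k,M=C or cam(name); q=np.linalg.inv(M)@np.r_[P,1]; p=np.array([q[0],-q[1]])/-q[2]; p=p*(1+k*(p@p)); return K[0,0]*p[0]+K[0,2],K[1,1]*p[1]+K[1,2]
E
python3 - <<'E'
from h import *
for n in ("scene","side","wrist"):
    cv2.imwrite(f"pics/{n}0.png",eyes.grab_frame(n))
print(status.get_state()); np.set_printoptions(precision=4,suppress=True)
for n in ("scene","side","wrist"): print(n,cam(n))
E
```

```text
pics
{'t': 0.15, 'q': array([ 1.61109368e+00,  3.59232352e-01,  1.12510024e-02, -2.11881766e-04,
       -1.22409486e+00, -2.88136463e-01]), 'qd': array([ 0.00158753, -0.00233356,  0.00059028,  0.00095427, -0.00052449,
       -0.00167224]), 'joint_efforts': array([-1.56272836e-03, -5.83276963e+01,  2.93288898e+01,  7.00128615e+00,
        8.71479919e-03, -1.16178976e-04]), 'eef_pos': array([0.1655066 , 0.65396941, 0.1941312 ]), 'ee_rot': array([-3.14141992e+00, -1.28372792e-03, -1.81870767e+00]), 'force': array([-0.27568863, -0.39418121,  0.28024069]), 'moment': array([-0.03807806,  0.05460351, -0.00873361]), 'width': 0.08745869837309764}
scene (array([[513.208 ,   0.    , 316.1232],
       [  0.    , 513.208 , 246.5761],
       [  0.    ,   0.    ,   1.    ]]), -0.12051227771075373, array([[ 0.7884, -0.3971,  0.4699,  1.0511],
       [ 0.6149,  0.5329, -0.5814, -0.6662],
       [-0.0195,  0.7472,  0.6643,  0.7844],
       [ 0.    ,  0.    ,  0.    ,  1.    ]]))
side (array([[442.6001,   0.    , 316.2801],
       [  0.    , 442.6001, 237.012 ],
       [  0.    ,   0.    ,   1.    ]]), 0.020817368116286865, array([[ 0.6444,  0.3805, -0.6634, -0.0669],
       [-0.7647,  0.326 , -0.5558, -0.59  ],
       [ 0.0048,  0.8654,  0.501 ,  0.5617],
       [ 0.    ,  0.    ,  0.    ,  1.    ]]))
wrist (array([[372.0533,   0.    , 321.3964],
       [  0.    , 372.0533, 244.4338],
       [  0.    ,   0.    ,   1.    ]]), -0.06326507664810876, array([[-0.245 ,  0.9297,  0.275 ,  0.2407],
       [-0.9695, -0.2351, -0.0689,  0.6363],
       [ 0.0006, -0.2835,  0.959 ,  0.3843],
       [ 0.    ,  0.    ,  0.    ,  1.    ]]))
```

View pics/scene0.png

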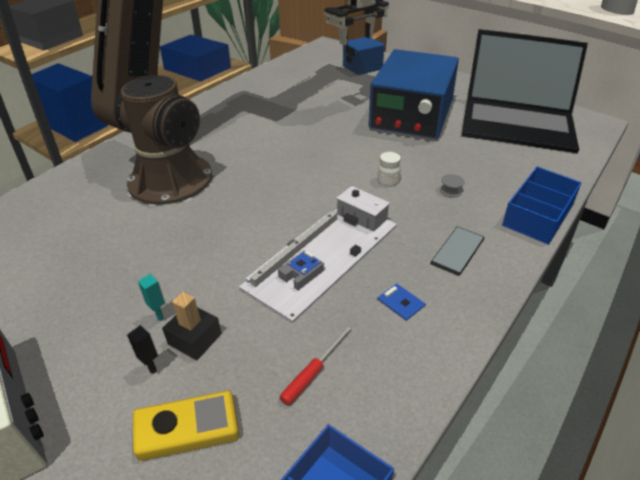

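View pics/side0.png

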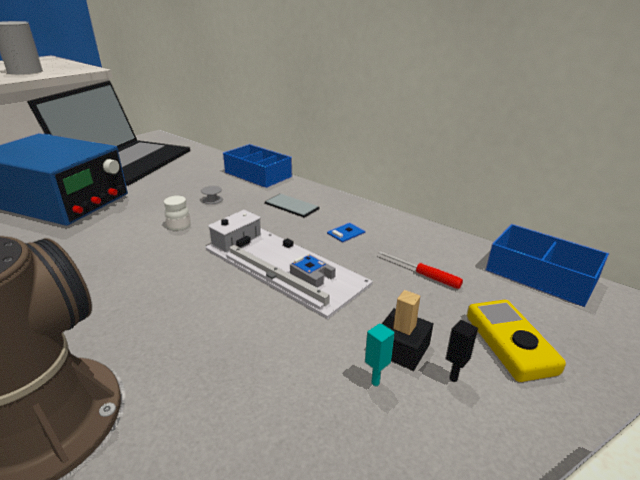

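The scene picture shows the jig at about (320,255), the wooden stick in its black block at (190,320), and teal and black decoys beside it. I'll enlarge these areas.

```bash
python3 - <<'E'
from h import *
a=cv2.imread("pics/scene0.png"); b=cv2.imread("pics/side0.png")
f=lambda im,x,y,w,h,s: cv2.resize(im[y:y+h,x:x+w],None,fx=s,fy=s,interpolation=cv2.INTER_CUBIC)
cv2.imwrite("pics/c1.png",f(a,235,180,165,145,4))   # 660x580
cv2.imwrite("pics/c2.png",np.hstack([f(a,155,285,75,80,5),f(b,370,285,75,80,5)]))
E
```

```text
(no output)
```

View pics/c1.png

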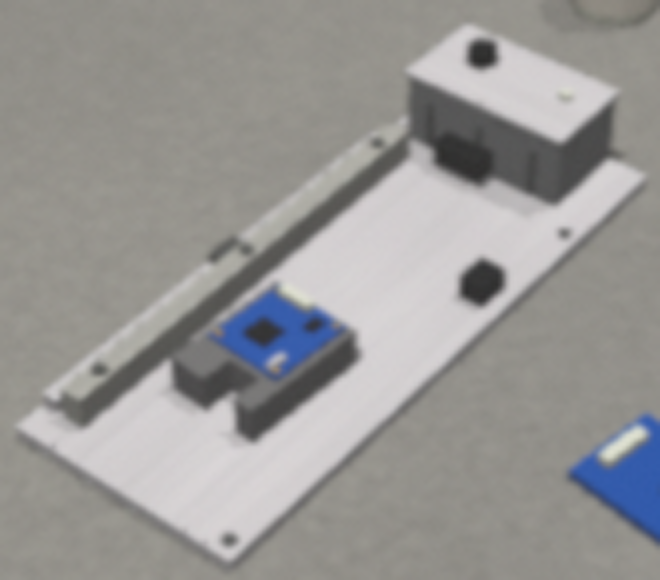

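View pics/c2.png

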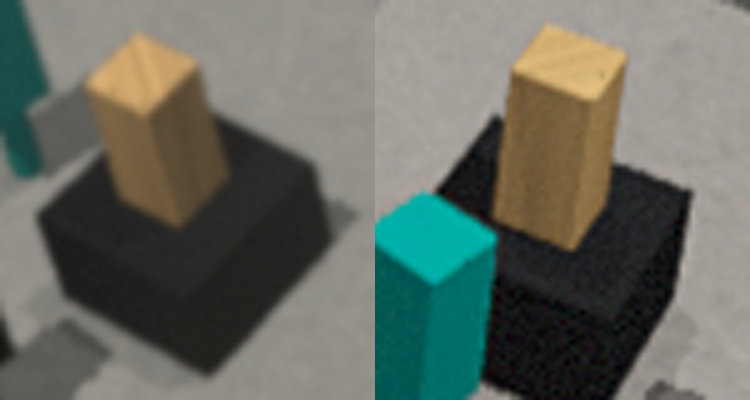

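```bash
python3 - <<'E'
from h import *
np.set_printoptions(precision=4,suppress=True)
g=lambda n,u,v,x,y,s,z: at(n,x+(u+.5)/s-.5,y+(v+.5)/s-.5,z)
J=[g("scene",u,v,235,180,4,.010)[:2] for u,v in [(20,428),(232,562),(645,178)]]
print("jig",J,"w",np.linalg.norm(J[0]-J[1]),"l",np.linalg.norm(J[1]-J[2]))
c=(J[0]+J[2])/2; d=J[2]-J[1]; e=J[0]-J[1]; print("c",c,"yaw",np.arctan2(d[1],d[0]),"yaw from y",np.arctan2(-e[0],e[1]))
yaw=np.arctan2(d[1],d[0]); Rj=np.array([[np.cos(yaw),-np.sin(yaw)],[np.sin(yaw),np.cos(yaw)]])
for nm,u,v,z in [("sled rl",173,353,.034),("rr",237,405,.034),("fr",358,338,.034),("notch l",215,378,.034),("plunger",490,160,.025),("headtop r near",562,142,.062),("headtop l near",408,72,.062),("fence near topL",47,400,.032),("fence near topR",83,405,.032),("fence far",407,142,.032),("plug",483,265,.026)]:
    w=g("scene",u,v,235,180,4,z)[:2]; print(nm,w,Rj.T@(w-c))
for n,L,x,y in [("scene",[(140,33),(87,83),(148,113),(202,68)],155,285),("side",[(170,24),(253,52),(217,102),(137,68)],370,285)]:
    P=np.array([g(n,u,v,x,y,5,.115)[:2] for u,v in L]); print(n,P,P.mean(0),[np.linalg.norm(P[i]-P[i-1]) for i in range(4)],[np.arctan2(*(P[i]-P[i-1])[::-1]) for i in range(4)])
P=[g("scene",u,v,155,285,5,.05)[:2] for u,v in [(38,215),(185,297),(318,165)]]; print("block",P,(P[0]+P[2])/2,np.linalg.norm(P[0]-P[1]),np.linalg.norm(P[2]-P[1]),P[2]-P[1])
E
```

```text
jig [array([ 0.4522, -0.1847]), array([ 0.6   , -0.1874]), array([0.6064, 0.1888])] w 0.14776685266950595 l 0.37629072433515476
c [0.5293 0.0021] yaw 1.553807189208126 yaw from y 1.5520443825635168
sled rl [ 0.4972 -0.111 ] [-0.1136  0.0302]
rr [ 0.5488 -0.1203] [-0.122  -0.0216]
fr [ 0.5683 -0.0435] [-0.0449 -0.0398]
notch l [ 0.5271 -0.112 ] [-0.1141  0.0003]
plunger [0.5327 0.1319] [ 0.1299 -0.0012]
headtop r near [0.5815 0.131 ] [ 0.1298 -0.05  ]
headtop l near [0.4716 0.133 ] [0.1299 0.0599]
fence near topL [ 0.4664 -0.1753] [-0.1784  0.0599]
fence near topR [ 0.4839 -0.1667] [-0.1695  0.0426]
fence far [0.4884 0.1094] [0.1066 0.0427]
plug [0.5832 0.0516] [ 0.0504 -0.0531]
scene [[ 0.4581 -0.3216]
 [ 0.4615 -0.3498]
 [ 0.4901 -0.3459]
 [ 0.4893 -0.3194]] [ 0.4748 -0.3342] [np.float64(0.031322238761129495), np.float64(0.0284360590766074), np.float64(0.028849206277617712), np.float64(0.026464174543243867)] [np.float64(-3.071795144579448), np.float64(-1.4489574576316862), np.float64(0.13760276941838087), np.float64(1.6005236114523678)]
side [[ 0.4858 -0.3182]
 [ 0.4902 -0.3467]
 [ 0.4595 -0.3507]
 [ 0.4581 -0.3222]] [ 0.4734 -0.3344] [np.float64(0.028051898927314096), np.float64(0.028896510711056065), np.float64(0.030963899063223808), np.float64(0.02853064746734493)] [np.float64(0.14413670384444682), np.float64(-1.417976764195991), np.float64(-3.013242290568165), np.float64(1.6216614866248327)]
block [array([ 0.4412, -0.3746]), array([ 0.5141, -0.3662]), array([ 0.5075, -0.2926])] [ 0.4743 -0.3336] 0.07341928410461983 0.07388281239538813 [-0.0066  0.0736]
```

Measured in the world frame: jig centre (0.529, 0.002) at yaw 1.553, stick (0.474, -0.334) at yaw about 0.12, and the carrier off the fence and askew by about -12°. The jig measures 376 x 148 mm, the block 73.5 mm and the handle 29 mm, close to the sizes given. Next I go to the stick, passing in front of the base.

```bash
python3 -m jog '[[27,-40,0,0,0,-0.12],[27,-40,0,0,0,-0.12],[27,-40,0,0,0,-0.12],[27,-40,0,0,0,-0.12],[27,-40,0,0,0,-0.12],[27,-40,0,0,0,-0.12],[27,-40,0,0,0,-0.12],[27,-40,0,0,0,-0.12],[27,-40,0,0,0,-0.12],[27,-40,0,0,0,-0.12],[27,-40,0,0,0,-0.12],[27,-40,0,0,0,-0.12]]' 1
```

```text
t: 1.35
eef_pos: [0.4928, 0.1581, 0.1905]
ee_rot: [-3.141, -0.004, 2.978]
force: [0.3, 0.9, 0.3]
width: 0.0877
```

```bash
python3 -m jog '[[4,-41,1,0,0,-0.11],[4,-41,1,0,0,-0.11],[0,-41,1,0,0,-0.11],[0,-41,1,0,0,-0.11],[-2,-41,1,0,0,-0.11],[-2,-41,1,0,0,-0.11],[-2,-41,0,0,0,-0.11],[-3,-41,0,0,0,-0.11],[-3,-41,0,0,0,-0.11],[-4,-41,0,0,0,-0.11],[-4,-41,0,0,0,-0.11],[-4,-41,0,0,0,-0.11]]' && python3 - <<'E'
from h import *
T=pose(); C=cam("wrist",T); im=eyes.grab_frame("wrist"); cv2.imwrite("pics/w1.png",im)
print(T[:3,3], status.get_state()["ee_rot"], px("wrist",[.474,-.334,.115],C))
E
```

```text
t: 2.55
eef_pos: [0.4747, -0.355, 0.1953]
ee_rot: [-3.14, -0.006, 1.599]
force: [0.3, -0.0, -0.2]
width: 0.0876
[ 0.4747181  -0.35500331  0.19529403] [-3.13851122 -0.00415742  1.5903721 ] (np.float64(347.1282698122931), np.float64(239.1257005933799))
```

View pics/w1.png

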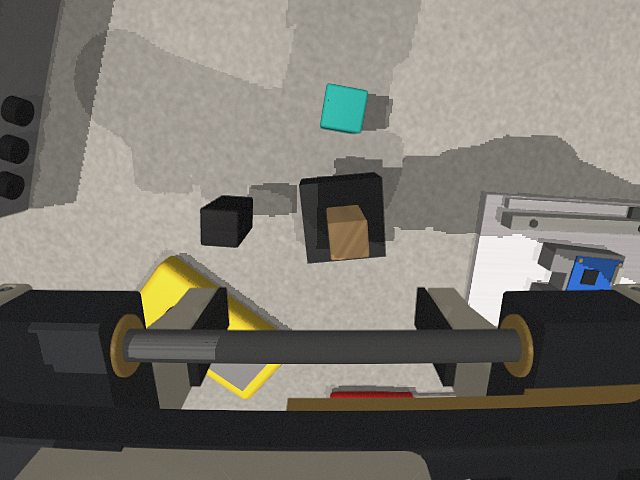

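The wooden handle's top is centred at about (349,240), matching the prediction of (347,239), and its edges show a yaw of about 1.68. The black decoy at (225,220) leaves room for partly opened fingers.

```bash
python3 -m jog '[[0,8,0,0,0,0.04],[0,8,0,0,0,0.04],[0,5,-10,0,0,0],[0,2,-25,0,0,0],[0,0,-25,0,0,0],[0,0,-20,0,0,0]]' 0.65; python3 -c "
from h import *
print(status.get_state()['eef_pos'],status.get_state()['ee_rot'])"
```

```text
t: 3.2
eef_pos: [0.4748, -0.333, 0.1132]
ee_rot: [3.14, -0.003, 1.68]
force: [0.4, 0.5, 0.8]
width: 0.0575
[ 0.47481582 -0.33299086  0.11317724] [ 3.13990282e+00 -2.68083045e-03  1.67979640e+00]
```

```bash
python3 -m jog '[[0,0,-20,0,0,0],[0,0,-15,0,0,0],[0,0,-5,0.001,0.003,0],[0,0,0,0,0,0]]' && python3 -m jog '[[0,0,0,0,0,0],[0,0,0,0,0,0],[0,0,0,0,0,0],[0,0,0,0,0,0],[0,0,0,0,0,0]]' 0 45
```

```text
t: 3.6
eef_pos: [0.4734, -0.3251, 0.0679]
ee_rot: [-3.136, -0.007, 1.69]
force: [-0.3, -0.6, 0.6]
width: 0.0567
t: 4.1
eef_pos: [0.4756, -0.3248, 0.071]
ee_rot: [-3.141, -0.005, 1.692]
force: [-0.3, -1.4, -1.1]
width: 0.0301
```

```bash
python3 - <<'E'
from h import *
np.set_printoptions(precision=4,suppress=True)
for i in range(2):
    s=status.get_state();print(s['t'],s['eef_pos'],s['ee_rot'],s['force'],s['moment'],s['qd'],s['width'])
    im=eyes.grab_frame("side")
b=eyes.grab_frame("scene")
f=lambda im,x,y,w,h,s: cv2.resize(im[y:y+h,x:x+w],None,fx=s,fy=s,interpolation=cv2.INTER_CUBIC)
cv2.imwrite("pics/g1.png",np.hstack([f(b,130,250,110,120,3.5),f(im,340,250,110,120,3.5)]))
E
```

```text
4.1 [ 0.4756 -0.3248  0.071 ] [-3.1405 -0.0049  1.6923] [-0.3021 -1.3788 -1.0771] [-0.024  -0.1424 -0.0194] [-0.0024 -0.0055  0.0043 -0.0013 -0.0027  0.0021] 0.03006015131669868
4.15 [ 0.4756 -0.3248  0.071 ] [-3.1406 -0.0049  1.6923] [-0.1472  0.2141 -0.7647] [-0.1236 -0.2117  0.0316] [-0.0006  0.003  -0.0014 -0.0006 -0.0011 -0.0004] 0.030084356867907544
```

View pics/g1.png

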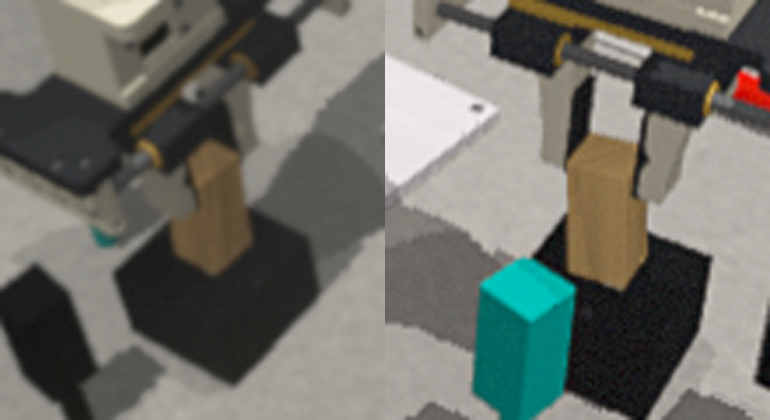

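```bash
python3 - <<'E'
from h import *
for P in ([.4756,-.3248,.071],[.4756,-.3248,.115],[.4756,-.3098,.071],[.4756,-.3398,.071],[.4745,-.333,.115]):
    for n,x,y,o in (("scene",130,250,0),("side",340,250,385)):
        u,v=px(n,P); print(n,P,round((u-x)*3.5+o),round((v-y)*3.5))
E
```

```text
scene [0.4756, -0.3248, 0.071] 218 219
side [0.4756, -0.3248, 0.071] 599 226
scene [0.4756, -0.3248, 0.115] 202 163
side [0.4756, -0.3248, 0.115] 609 153
scene [0.4756, -0.3098, 0.071] 238 203
side [0.4756, -0.3098, 0.071] 573 213
scene [0.4756, -0.3398, 0.071] 196 237
side [0.4756, -0.3398, 0.071] 627 239
scene [0.4745, -0.333, 0.115] 188 171
side [0.4745, -0.333, 0.115] 623 161
```

The stick seems to have been pulled about 8 mm towards +y on closing, because the arm drifted during the descent. I'll let go, recentre and regrip.

```bash
python3 -m jog '[[0,0,0,0,0,0],[0,0,0,0,0,0],[0,0,0,0,0,0],[0,-4,0,0,0.002,-0.005],[0,-4,0,0,0,-0.005],[0,0,0,0,0,0],[0,0,0,0,0,0]]' 0.6; python3 -m jog '[[0,0,-2,0,0,0],[0,0,0,0,0,0]]'; python3 -m jog '[[0,0,0,0,0,0],[0,0,0,0,0,0]]'
python3 - <<'E'
from h import *
np.set_printoptions(precision=4,suppress=True)
im=eyes.grab_frame("side"); b=eyes.grab_frame("scene");T=pose();w=eyes.grab_frame("wrist");print(T[:3,3])
f=lambda im,x,y,w,h,s: cv2.resize(im[y:y+h,x:x+w],None,fx=s,fy=s,interpolation=cv2.INTER_CUBIC)
cv2.imwrite("pics/g2.png",np.hstack([f(im,355,260,100,100,3.9),cv2.resize(w[100:400,120:520],(520,390))[:,60:460]]))
E
```

```text
t: 4.95
eef_pos: [0.4754, -0.3337, 0.0707]
ee_rot: [-3.138, -0.005, 1.681]
force: [0.2, 1.0, -0.1]
width: 0.0524
t: 5.15
eef_pos: [0.4753, -0.3337, 0.0684]
ee_rot: [-3.138, -0.006, 1.681]
force: [-0.2, -0.1, -0.7]
width: 0.0526
t: 5.35
eef_pos: [0.4752, -0.3336, 0.0683]
ee_rot: [-3.137, -0.006, 1.681]
force: [-0.0, 0.1, 0.2]
width: 0.0528
[ 0.4753 -0.3336  0.0684]
```

View pics/g2.png

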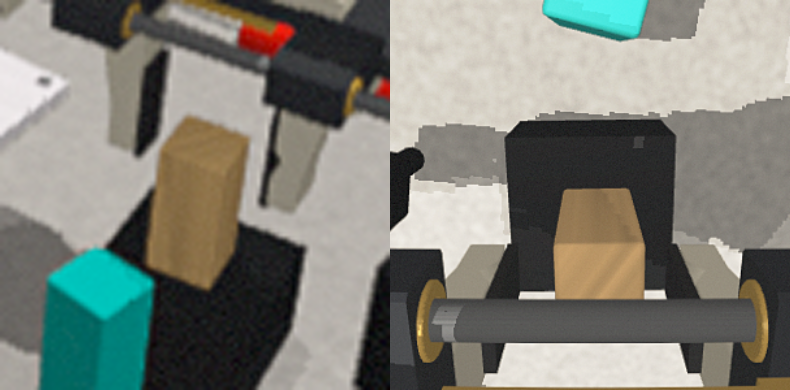

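The handle is centred between the fingers now (555-645 in the wrist crop, finger faces about 500 and 700). Gripping and lifting.

```bash
python3 -m jog '[[0,0,0,0,0,0],[0,0,0,0,0,0],[0,0,0,0,0,0],[0,0,0,0,0,0],[0,0,0,0,0,0]]' 0 55; python3 -m jog '[[0,0,8,0,0,0],[0,0,12,0,0,0],[0,0,15,0,0,0],[0,0,15,0,0,0],[0,0,15,0,0,0],[0,0,5,0,0,0],[0,0,0,0,0,0],[0,0,0,0,0,0]]'
```

```text
t: 6.0
eef_pos: [0.4754, -0.3336, 0.0685]
ee_rot: [-3.138, -0.005, 1.681]
force: [0.5, 1.1, -0.2]
width: 0.0295
t: 6.8
eef_pos: [0.4753, -0.3339, 0.1457]
ee_rot: [-3.14, -0.004, 1.681]
force: [0.0, -0.5, -0.8]
width: 0.0293
```

```bash
python3 -m jog '[[10,16,0,0,0,-0.016],[16,32,0,0,0,-0.016],[16,32,0,0,0,-0.016],[17,33,0,0,0,-0.016],[17,33,0,0,0,-0.016],[17,33,0,0,0,-0.016],[17,33,0,0,0,-0.016],[16,32,0,0,0,-0.016],[7,16,0,0,0,0],[0,0,0,0,0,0],[0,0,0,0,0,0],[0,0,0,0,0,0]]'; python3 - <<'E'
from h import *
T=pose(); w=eyes.grab_frame("wrist");cv2.imwrite("pics/w2.png",w); print(T[:3,3]); np.save("T2.npy",T)
cv2.imwrite("pics/scene2.png",eyes.grab_frame("scene"))
E
```

```text
t: 8.0
eef_pos: [0.6056, -0.0638, 0.1359]
ee_rot: [-3.124, -0.005, 1.544]
force: [0.3, 0.4, -0.9]
width: 0.0298
[ 0.60560843 -0.06378419  0.13593801]
```

View pics/w2.png

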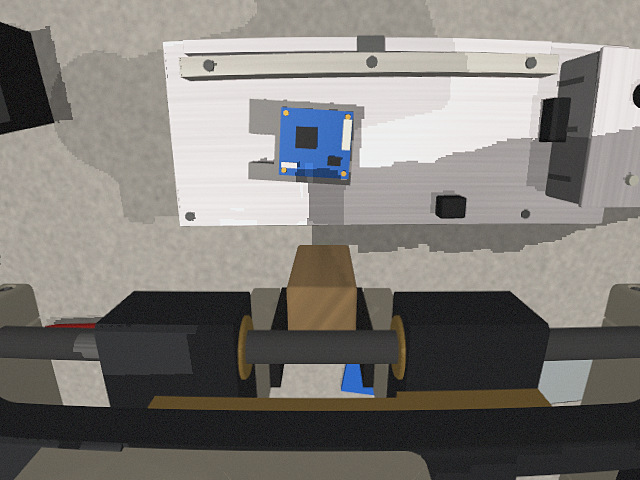

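```bash
python3 - <<'E'
from h import *
np.set_printoptions(precision=4,suppress=True)
C=cam("wrist",np.load("T2.npy"))
c=np.array([.5293,.0021]);yaw=1.553
Rj=np.array([[np.cos(yaw),-np.sin(yaw)],[np.sin(yaw),np.cos(yaw)]])
for nm,u,v,z in [("jig nl",163,42,.01),("jig nr",180,226,.01),("rl",249,99,.034),("rr",249,178,.034),("notchL",276,134,.034),("notchR",276,162,.034),("fr",350,184,.034),("boards fl",354,107,.041),("bfr",350,178,.041),("bl",281,106,.041),("br",278,175,.041),("fence near top",181,76,.032),("fence far top",559,71,.032),("fence near base",181,81,.01),("plug",450,200,.026),("plungerfront",541,140,.018),("hd",575,204,.01)]:
    w=at("wrist",u,v,z,C)[:2]; print(nm,w,Rj.T@(w-c)*1000)
E
```

```text
jig nl [ 0.4518 -0.183 ] [-186.4331   74.2074]
jig nr [ 0.6008 -0.1862] [-187.0429  -74.8281]
rl [ 0.5003 -0.1133] [-115.9233   26.9095]
rr [ 0.5589 -0.1175] [-119.0553  -31.697 ]
notchL [ 0.5263 -0.0945] [-96.6585   1.2822]
notchR [ 0.5472 -0.0957] [-97.4343 -19.6722]
fr [ 0.5658 -0.0386] [-40.0136 -37.1773]
boards fl [ 0.5088 -0.0357] [-38.2025  19.7959]
bfr [ 0.5604 -0.0391] [-40.6316 -31.8312]
bl [ 0.5067 -0.089 ] [-91.5137  20.9374]
br [ 0.5566 -0.0939] [-95.4781 -29.0536]
fence near top [ 0.4817 -0.1635] [-166.4572   44.6369]
fence far top [0.483 0.122] [119.0823  48.4639]
fence near base [ 0.4817 -0.1715] [-174.4275   44.4946]
plug [0.5816 0.0444] [ 43.2107 -51.5501]
plungerfront [0.5344 0.1212] [119.1242  -2.9982]
hd [0.5899 0.1645] [163.4198 -57.7374]
```

The carrier's rear corners are at jig (-116, 27) and (-119, -32) and its front right at (-40, -37). So the yaw is about -3.5°, the centre about (-77, -5), and it must move roughly 20 mm to the fence. I'll lower the stick beside its right side, near the middle.

```bash
python3 -m jog '[[0,-2,0,-0.009,0.0025,0.004],[0,-3,-10,-0.008,0.0025,0.004],[0,-2,-14,0,0,0],[0,0,-14,0,0,0],[0,0,-10,0,0,0],[0,0,-5,0,0,0],[0,0,-2,0,0,0],[0,0,0,0,0,0],[0,0,0,0,0,0]]'; python3 - <<'E'
from h import *
s=status.get_state();print(s['eef_pos'],s['ee_rot'],s['force'],s['moment'])
cv2.imwrite("pics/scene3.png",eyes.grab_frame("scene"))
E
```

```text
t: 9.0
eef_pos: [0.6037, -0.075, 0.0756]
ee_rot: [-3.118, 0.014, 1.549]
force: [-0.3, 0.6, -0.5]
width: 0.0298
[ 0.60371105 -0.07498812  0.07560474] [-3.11783503  0.01384281  1.54877862] [-0.25217298  0.59093055 -0.53323397] [ 0.17200379 -0.24931069 -0.03639143]
```

```bash
cat >> h.py <<'E'
def rep():
    s=status.get_state(); T=pose(); G=R.from_euler('xyz',[np.pi,0,1.553]).as_matrix()
    w=R.from_matrix(G@T[:3,:3].T).as_rotvec(); tip=T[:3,3]+.0635*T[:3,2]
    c=np.array([.5293,.0021]);y=1.553; d=tip[:2]-c
    jx=d[0]*np.cos(y)+d[1]*np.sin(y); jy=-d[0]*np.sin(y)+d[1]*np.cos(y)
    print(f"t {s['t']:.2f} tcp {np.round(s['eef_pos']*1e3,1)} tipjig {jx*1e3:.1f} {jy*1e3:.1f} z {tip[2]*1e3:.1f} rotfix {np.round(w,4)} F {np.round(s['force'],1)} M {np.round(s['moment'],2)} w {s['width']*1e3:.1f}")
E
python3 -m jog '[[-3,1,2,0.006,-0.012,0.002],[-3,2,2,0.006,-0.012,0.002],[-2,1,0,0,0,0],[0,0,0,0,0,0]]'; python3 -c "from h import *; rep()"
```

```text
t: 9.45
eef_pos: [0.5957, -0.0704, 0.0817]
ee_rot: [3.136, -0.0, 1.553]
force: [0.3, 0.3, -0.6]
width: 0.0295
t 9.45 tcp [595.7 -70.4  81.7] tipjig -71.3 -68.0 z 18.2 rotfix [-0.0003  0.0052 -0.0002] F [ 0.3  0.3 -0.6] M [ 0.07 -0.17  0.01] w 29.5
```

```bash
python3 -m jog '[[-4,0,-1,0,0.003,0],[-5,0,-1,0,0,0],[-5,0,0,0,0,0],[-5,0,0,0,0,0],[-3,0,0,0,0,0],[-2,0,0,0,0,0],[-2,0,0,0,0,0]]'; python3 -c "from h import *; rep()"; python3 -m jog '[[-2,0,0,0,0,0],[-2,0,0,0,0,0],[-2,0,0,0,0,0],[-2,0,0,0,0,0]]'; python3 -c "from h import *; rep()"
```

```text
t: 10.15
eef_pos: [0.5683, -0.0702, 0.08]
ee_rot: [3.138, -0.001, 1.554]
force: [1.4, 1.0, -0.1]
width: 0.0294
t 10.15 tcp [568.3 -70.2  80. ] tipjig -71.6 -40.5 z 16.5 rotfix [-0.0005  0.0038 -0.0005] F [ 1.4  1.  -0.1] M [ 0.15 -0.88 -0.03] w 29.4
t: 10.55
eef_pos: [0.5611, -0.0699, 0.0804]
ee_rot: [3.135, -0.001, 1.554]
force: [1.0, 0.2, -1.1]
width: 0.0295
t 10.55 tcp [561.1 -69.9  80.4] tipjig -71.4 -33.5 z 16.9 rotfix [-0.0008  0.0062 -0.0008] F [ 1.   0.2 -1.1] M [ 0.07 -0.89  0.05] w 29.5
```

```bash
for i in 1; do python3 -m jog '[[-2,0,0,0,0.003,0],[-2,0,0,0,0.003,0],[-1.5,0,0,0,0,0],[-1.5,0,0,0,0,0]]'; python3 -c "from h import *; rep()"; done
```

```text
t: 10.95
eef_pos: [0.5537, -0.0699, 0.0804]
ee_rot: [-3.142, -0.001, 1.554]
force: [1.6, 0.1, -2.3]
width: 0.0294
t 10.95 tcp [553.7 -69.9  80.4] tipjig -71.5 -25.7 z 16.9 rotfix [-0.0008  0.     -0.0008] F [ 1.6  0.1 -2.3] M [ 0.16 -0.96 -0.01] w 29.4
```

```bash
python3 -m jog '[[-1.5,0,0,0,0,0],[-1.5,0,0,0,0,0]]'; python3 -c "from h import *; rep()"
```

```text
t: 11.15
eef_pos: [0.5505, -0.0699, 0.0804]
ee_rot: [-3.142, -0.001, 1.554]
force: [1.6, 0.8, -1.3]
width: 0.0296
t 11.15 tcp [550.5 -69.9  80.4] tipjig -71.5 -22.4 z 16.9 rotfix [-0.0009  0.     -0.0008] F [ 1.6  0.8 -1.3] M [ 0.08 -0.91  0.01] w 29.6
```

```bash
python3 -m jog '[[-1,0,0,0,0,0],[-1,0,0,0,0,0]]'; python3 -c "from h import *; rep()"; python3 -m jog '[[-1,0,0,0,0,0]]'; python3 -c "from h import *; rep()"
```

```text
t: 11.35
eef_pos: [0.5486, -0.0697, 0.0805]
ee_rot: [3.141, -0.001, 1.554]
force: [2.7, 0.6, -2.4]
width: 0.0295
t 11.35 tcp [548.6 -69.7  80.5] tipjig -71.4 -20.7 z 17.0 rotfix [-0.0011  0.0009 -0.0008] F [ 2.7  0.6 -2.4] M [ 0.45 -1.34 -0.01] w 29.5
t: 11.45
eef_pos: [0.5482, -0.0696, 0.0807]
ee_rot: [3.14, -0.001, 1.554]
force: [3.1, -0.2, -2.2]
width: 0.0295
t 11.45 tcp [548.2 -69.6  80.7] tipjig -71.3 -20.3 z 17.2 rotfix [-0.0013  0.0021 -0.001 ] F [ 3.1 -0.2 -2.2] M [ 0.01 -1.86 -0.05] w 29.5
```

```bash
python3 -m jog '[[-1,0,0,0,0,0]]'; python3 -c "from h import *; rep()";  python3 -m jog '[[-1,0,0,0,0,0]]'; python3 -c "from h import *; rep()"
```

```text
t: 11.55
eef_pos: [0.5479, -0.0695, 0.081]
ee_rot: [3.138, -0.001, 1.554]
force: [4.4, -0.4, -3.7]
width: 0.0295
t 11.55 tcp [547.9 -69.5  81. ] tipjig -71.2 -20.1 z 17.5 rotfix [-0.0013  0.0035 -0.0012] F [ 4.4 -0.4 -3.7] M [-0.12 -2.16  0.05] w 29.5
t: 11.65
eef_pos: [0.5476, -0.0695, 0.0812]
ee_rot: [3.137, -0.001, 1.554]
force: [5.6, -0.3, -2.8]
width: 0.0294
t 11.65 tcp [547.6 -69.5  81.2] tipjig -71.2 -19.9 z 17.7 rotfix [-0.0013  0.005  -0.0014] F [ 5.6 -0.3 -2.8] M [-0.16 -2.35  0.  ] w 29.4
```

Contact: the force climbs to about 5 N and the motion stops at tip y = -20, which puts the fence face at about jig y 47. I'll back off, lift and check that the carrier is flat.

```bash
python3 -m jog '[[3,0,0,0,0,0],[6,0,0,0,0.003,0],[8,0,5,0,0,0],[10,0,10,0,0,0],[10,0,12,0,0,0],[8,0,12,0,0,0],[0,0,5,0,0,0],[0,0,0,0,0,0],[0,0,0,0,0,0]]'; python3 - <<'E'
from h import *
rep(); T=pose(); w=eyes.grab_frame("wrist"); np.save("T3.npy",T)
cv2.imwrite("pics/w3.png",cv2.resize(w[30:250,140:600],None,fx=1.7,fy=1.7,interpolation=cv2.INTER_CUBIC))
E
```

```text
t: 12.55
eef_pos: [0.5898, -0.0709, 0.1249]
ee_rot: [-3.128, 0.001, 1.553]
force: [-0.9, 0.8, -1.2]
width: 0.0295
t 12.55 tcp [589.8 -70.9 124.9] tipjig -72.0 -60.9 z 61.4 rotfix [ 0.0006 -0.0132  0.0002] F [-0.9  0.8 -1.2] M [ 0.03 -0.16  0.03] w 29.5
```

View pics/w3.png

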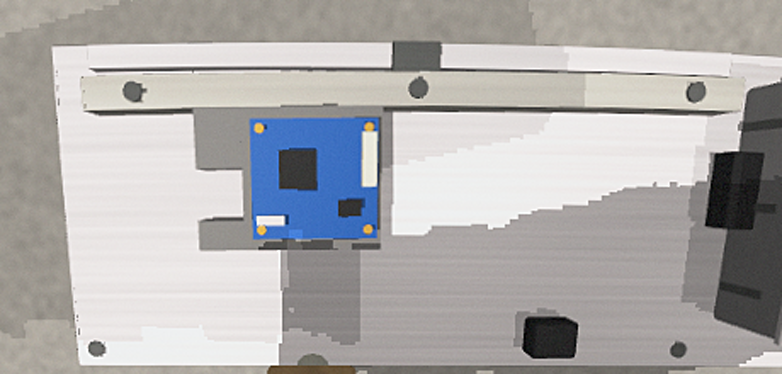

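The carrier lies flat on the fence. The notch spans (200-243, 169-221) in the crop.

```bash
python3 - <<'E'
from h import *
C=cam("wrist",np.load("T3.npy")); c=np.array([.5293,.0021]);yaw=1.553
Rj=np.array([[np.cos(yaw),-np.sin(yaw)],[np.sin(yaw),np.cos(yaw)]])
for nm,u,v,z in [("nL floor",243,169,.034),("nR floor",243,219,.034),("rear R",200,249,.034),("rear nL",196,169,.034),("fr",379,249,.034),("fence near",82,110,.032),("fence far",742,112,.032),("jig nl",53,45,.01),("jig nr",80,364,.01),("plunger",712,190,.018)]:
    w=at("wrist",140+u/1.7,30+v/1.7,z,C)[:2]; print(nm,np.round(w*1e3,1),np.round(Rj.T@(w-c)*1000,1))
E
```

```text
nL floor [508.2 -96.4] [-98.9  19.3]
nR floor [529.3 -97.3] [-99.4  -1.8]
rear R [ 541.9 -116.9] [-118.8  -14.7]
rear nL [ 507.8 -116.6] [-119.1   19.4]
fr [543.4 -37.8] [-39.6 -14.8]
fence near [ 482.  -164.4] [-167.3   44.3]
fence far [485.3 121.2] [118.3  46.2]
jig nl [ 450.9 -182.5] [-186.    75.1]
jig nr [ 600.3 -185.8] [-186.6  -74.4]
plunger [518.8 120.5] [118.1  12.6]
```

```bash
python3 -m jog '[[0,-13,0,0,-0.006,0],[-6,-13,0,0,-0.006,0],[-12,-11,0,0,0,0],[-12,-2,0,0,0,0],[-12,0,0,0,0,0],[-12,0,0,0,0,0],[-10,0,0,0,0,0],[-6,0,0,0,0,0],[-2,0,0,0,0,0],[0,0,0,0,0,0]]'; python3 -c "from h import *; rep()"
```

```text
t: 13.6
eef_pos: [0.5077, -0.113, 0.1239]
ee_rot: [-3.139, 0.0, 1.552]
force: [-0.5, 0.3, -1.1]
width: 0.0293
t 13.60 tcp [ 507.7 -113.   123.9] tipjig -115.5 19.7 z 60.4 rotfix [ 0.0002 -0.0026  0.0007] F [-0.5  0.3 -1.1] M [ 0.08 -0.15 -0.04] w 29.3
```

```bash
python3 -m jog '[[3,1,0,0,-0.002,0],[3,1,0,0,0,0],[2,1,0,0,0,0],[0,0,0,0,0,0],[0,0,0,0,0,0]]'; python3 -c "from h import *; rep()"
```

```text
t: 14.1
eef_pos: [0.5182, -0.1092, 0.1236]
ee_rot: [-3.141, 0.0, 1.553]
force: [-0.4, 0.1, -1.1]
width: 0.0297
t 14.10 tcp [ 518.2 -109.2  123.6] tipjig -111.6 9.2 z 60.1 rotfix [ 0.0005 -0.0003 -0.0002] F [-0.4  0.1 -1.1] M [ 0.06 -0.2  -0.  ] w 29.7
```

```bash
python3 -m jog '[[-0.3,0,-6,0,0,0],[0,0,-6,0,0,0],[0,0,-6,0,0,0],[0,0,-6,0,0,0],[0,0,-5,0,0,0],[0,0,-4,0,0,0],[0,0,-2,0,0,0],[0,0,0,0,0,0]]'; python3 -c "from h import *; rep()"
```

```text
t: 14.9
eef_pos: [0.5169, -0.1095, 0.0843]
ee_rot: [-3.139, 0.001, 1.553]
force: [-0.2, 0.3, -1.0]
width: 0.0294
t 14.90 tcp [ 516.9 -109.5   84.3] tipjig -111.9 10.6 z 20.8 rotfix [ 0.0007 -0.0025  0.0002] F [-0.2  0.3 -1. ] M [ 0.09 -0.15  0.04] w 29.4
```

```bash
python3 -m jog '[[-1,0,-2,0,-0.002,0],[-1,0,-1,0,0,0],[0,0,0,0,0,0]]'; python3 -c "from h import *; rep()";python3 -m jog '[[-1,0,0,0,0,0],[-1,0,0,0,0,0]]'; python3 -c "from h import *; rep()"
```

```text
t: 15.2
eef_pos: [0.5151, -0.1094, 0.0814]
ee_rot: [3.141, 0.001, 1.553]
force: [-0.4, -0.3, -1.6]
width: 0.03
t 15.20 tcp [ 515.1 -109.4   81.4] tipjig -111.8 12.2 z 17.9 rotfix [0.0006 0.0005 0.0001] F [-0.4 -0.3 -1.6] M [ 0.   -0.16  0.02] w 30.0
t: 15.4
eef_pos: [0.5136, -0.1094, 0.0818]
ee_rot: [3.14, 0.001, 1.553]
force: [2.1, 0.5, -1.6]
width: 0.0293
t 15.40 tcp [ 513.6 -109.4   81.8] tipjig -111.8 13.6 z 18.3 rotfix [ 0.0006  0.0019 -0.0001] F [ 2.1  0.5 -1.6] M [ 0.04 -0.86  0.03] w 29.3
```

```bash
python3 -m jog '[[-0.8,1.5,0,0,0.001,0],[-0.8,1.5,0,0,0.001,0]]'; python3 -c "from h import *; rep()";python3 -m jog '[[-0.8,1.5,0,0,0.001,0]]'; python3 -c "from h import *; rep()"
```

```text
t: 15.6
eef_pos: [0.5133, -0.1064, 0.0826]
ee_rot: [3.139, 0.001, 1.553]
force: [2.2, -1.6, -2.2]
width: 0.0295
t 15.60 tcp [ 513.3 -106.4   82.6] tipjig -108.9 13.9 z 19.1 rotfix [ 0.0008  0.0027 -0.0002] F [ 2.2 -1.6 -2.2] M [-0.91 -1.16 -0.04] w 29.5
t: 15.7
eef_pos: [0.513, -0.105, 0.0828]
ee_rot: [3.139, 0.001, 1.553]
force: [2.6, -2.1, -2.8]
width: 0.0295
t 15.70 tcp [ 513.  -105.    82.8] tipjig -107.4 14.2 z 19.3 rotfix [ 0.0011  0.0026 -0.0004] F [ 2.6 -2.1 -2.8] M [-1.16 -1.47 -0.02] w 29.5
```

```bash
python3 -m jog '[[-0.9,2,-0.3,0,0.001,0],[-0.9,2,-0.3,0,0.001,0],[-0.8,2,-0.3,0,0.001,0]]'; python3 -c "from h import *; rep()";python3 -m jog '[[-0.8,2,-0.3,0,0.001,0],[-0.8,2,-0.3,0,0.001,0]]'; python3 -c "from h import *; rep()"
```

```text
t: 16.0
eef_pos: [0.5125, -0.099, 0.0827]
ee_rot: [3.138, 0.002, 1.554]
force: [4.4, -3.6, -2.6]
width: 0.03
t 16.00 tcp [512.5 -99.   82.7] tipjig -101.5 14.8 z 19.2 rotfix [ 0.002   0.0034 -0.0013] F [ 4.4 -3.6 -2.6] M [-1.5  -2.14 -0.02] w 30.0
t: 16.2
eef_pos: [0.5125, -0.0948, 0.0827]
ee_rot: [3.137, 0.003, 1.555]
force: [4.4, -3.6, -2.8]
width: 0.0297
t 16.20 tcp [512.5 -94.8  82.7] tipjig -97.4 14.8 z 19.2 rotfix [ 0.0027  0.0043 -0.0021] F [ 4.4 -3.6 -2.8] M [-1.44 -2.07  0.  ] w 29.7
```

Lateral force is steady at about 4.5 N and the feed force about 3.6 N. Continuing the feed.

```bash
python3 -m jog '[[-0.8,2.5,-0.4,0.001,0.0015,-0.001],[-0.8,2.5,-0.4,0.001,0.0015,-0.001],[-0.8,2.5,-0.4,0.001,0.0015,-0.001],[-0.8,2.5,-0.4,0.001,0.0015,-0.001]]'; python3 -c "from h import *; rep()"
```

```text
t: 16.6
eef_pos: [0.5127, -0.0849, 0.0826]
ee_rot: [3.138, 0.0, 1.553]
force: [4.0, -3.4, -1.4]
width: 0.0296
t 16.60 tcp [512.7 -84.9  82.6] tipjig -87.3 14.8 z 19.1 rotfix [0.0004 0.004  0.0002] F [ 4.  -3.4 -1.4] M [-1.66 -2.06  0.07] w 29.6
```

```bash
python3 -m jog '[[-0.8,2.5,-0.4,0.001,0.0015,-0.001],[-0.8,2.5,-0.4,0.001,0.0015,-0.001],[-0.8,2.5,-0.4,0.001,0.0015,-0.001],[-0.8,2.5,-0.4,0.001,0.0015,-0.001]]'; python3 -c "from h import *; rep()"
```

```text
t: 17.0
eef_pos: [0.5127, -0.075, 0.0826]
ee_rot: [3.138, -0.002, 1.55]
force: [3.9, -3.2, -1.7]
width: 0.0294
t 17.00 tcp [512.7 -75.   82.6] tipjig -77.3 15.0 z 19.1 rotfix [-0.0019  0.0038  0.0025] F [ 3.9 -3.2 -1.7] M [-1.67 -2.02 -0.02] w 29.4
```

```bash
python3 -m jog '[[-0.8,2.5,-0.4,0,0.0018,0],[-0.8,2.5,-0.4,0,0.0018,0],[-0.8,2.5,-0.4,0,0.0018,0],[-0.8,2.5,-0.4,0,0.0018,0],[-0.8,2.5,-0.4,0,0.0018,0],[-0.8,2.5,-0.4,0,0.0018,0],[-0.8,2.5,-0.4,0,0.0018,0],[-0.8,2.5,-0.4,0,0.0018,0]]'; python3 -c "from h import *; rep()"
```

```text
t: 17.8
eef_pos: [0.513, -0.0552, 0.0826]
ee_rot: [3.141, 0.002, 1.554]
force: [5.2, -4.0, -1.8]
width: 0.0292
t 17.80 tcp [513.  -55.2  82.6] tipjig -57.7 15.2 z 19.1 rotfix [ 0.0018  0.0009 -0.0012] F [ 5.2 -4.  -1.8] M [-1.68 -2.29 -0.02] w 29.2
```

```bash
python3 -m jog '[[-0.8,2.5,-0.4,0,0.0018,0],[-0.8,2.5,-0.4,0,0.0018,0],[-0.8,2.5,-0.4,0,0.0018,0],[-0.8,2.5,-0.4,0,0.0018,0],[-0.8,2.5,-0.4,0,0.0018,0],[-0.8,2.5,-0.4,0,0.0018,0],[-0.8,2.5,-0.4,0,0.0018,0],[-0.8,2.5,-0.4,0,0.0018,0]]'; python3 -c "from h import *; rep()"
```

```text
t: 18.6
eef_pos: [0.5132, -0.0354, 0.0826]
ee_rot: [-3.14, 0.006, 1.558]
force: [4.5, -3.2, -1.6]
width: 0.0295
t 18.60 tcp [513.2 -35.4  82.6] tipjig -38.1 15.5 z 19.1 rotfix [ 0.0056 -0.002  -0.0051] F [ 4.5 -3.2 -1.6] M [-1.72 -2.31 -0.06] w 29.5
```

```bash
python3 -m jog '[[-0.75,2.5,-0.4,0.0012,0.001,-0.0011],[-0.75,2.5,-0.4,0.0012,0.001,-0.0011],[-0.75,2.5,-0.4,0.0012,0.001,-0.0011],[-0.75,2.5,-0.4,0.0012,0.001,-0.0011],[-0.75,2.5,-0.4,0.0012,0.001,-0.0011],[-0.75,2.5,-0.4,0.0012,0.001,-0.0011],[-0.75,2.5,-0.4,0.0012,0.001,-0.0011],[-0.75,2.5,-0.4,0.0012,0.001,-0.0011],[-0.75,2.5,-0.4,0.0012,0.001,-0.0011],[-0.75,2.5,-0.4,0.0012,0.001,-0.0011]]'; python3 -c "from h import *; rep()"
```

```text
t: 19.6
eef_pos: [0.5133, -0.0112, 0.0826]
ee_rot: [3.14, -0.001, 1.552]
force: [3.9, -3.9, -2.6]
width: 0.0294
t 19.60 tcp [513.3 -11.2  82.6] tipjig -13.5 15.7 z 19.1 rotfix [-0.0012  0.0011  0.0012] F [ 3.9 -3.9 -2.6] M [-1.82 -2.31 -0.04] w 29.4
```

```bash
python3 -m jog '[[-0.75,2.5,-0.4,0.0005,0.0015,-0.0005],[-0.75,2.5,-0.4,0.0005,0.0015,-0.0005],[-0.75,2.5,-0.4,0.0005,0.0015,-0.0005],[-0.75,2.5,-0.4,0.0005,0.0015,-0.0005],[-0.75,2.5,-0.4,0.0005,0.0015,-0.0005],[-0.75,2.5,-0.4,0.0005,0.0015,-0.0005],[-0.75,2.5,-0.4,0.0005,0.0015,-0.0005],[-0.75,2.5,-0.4,0.0005,0.0015,-0.0005],[-0.75,2.5,-0.4,0.0005,0.0015,-0.0005],[-0.75,2.5,-0.4,0.0005,0.0015,-0.0005]]'; python3 -c "from h import *; rep()"
```

```text
t: 20.6
eef_pos: [0.5134, 0.0125, 0.0826]
ee_rot: [-3.141, -0.0, 1.552]
force: [4.7, -4.2, -1.3]
width: 0.0297
t 20.60 tcp [513.4  12.5  82.6] tipjig 10.1 16.1 z 19.1 rotfix [-0.0004 -0.0007  0.0013] F [ 4.7 -4.2 -1.3] M [-1.93 -2.49  0.01] w 29.7
```

```bash
python3 -m jog '[[-0.7,2.5,-0.4,0.0005,0.001,-0.0003],[-0.7,2.5,-0.4,0.0005,0.001,-0.0003],[-0.7,2.5,-0.4,0.0005,0.001,-0.0003],[-0.7,2.5,-0.4,0.0005,0.001,-0.0003],[-0.7,2.5,-0.4,0.0005,0.001,-0.0003],[-0.7,2.5,-0.4,0.0005,0.001,-0.0003],[-0.7,2.5,-0.4,0.0005,0.001,-0.0003],[-0.7,2.5,-0.4,0.0005,0.001,-0.0003],[-0.7,2.5,-0.4,0.0005,0.001,-0.0003],[-0.7,2.5,-0.4,0.0005,0.001,-0.0003]]'; python3 -c "from h import *; rep()"
```

```text
t: 21.6
eef_pos: [0.5135, 0.0355, 0.0826]
ee_rot: [3.14, 0.002, 1.554]
force: [5.5, -4.3, -1.9]
width: 0.0296
t 21.60 tcp [513.5  35.5  82.6] tipjig 33.0 16.3 z 19.1 rotfix [ 0.0016  0.0012 -0.0009] F [ 5.5 -4.3 -1.9] M [-1.96 -2.48  0.01] w 29.6
```

```bash
python3 -m jog '[[-0.7,2.2,-0.4,0.0005,0.001,-0.0003],[-0.7,2.2,-0.4,0.0005,0.001,-0.0003],[-0.7,2,-0.4,0.0005,0.001,-0.0003],[-0.7,2,-0.4,0.0005,0.001,-0.0003]]'; python3 -c "from h import *; rep()"
```

```text
t: 22.0
eef_pos: [0.5135, 0.043, 0.0826]
ee_rot: [3.14, 0.003, 1.555]
force: [5.2, -4.0, -1.3]
width: 0.0296
t 22.00 tcp [513.5  43.   82.6] tipjig 40.4 16.4 z 19.1 rotfix [ 0.0026  0.0019 -0.0018] F [ 5.2 -4.  -1.3] M [-1.99 -2.56 -0.01] w 29.6
```

```bash
python3 -m jog '[[-0.6,2,-0.4,0.001,0.001,-0.0008],[-0.6,2,-0.4,0.001,0.001,-0.0008],[-0.6,2,-0.4,0.001,0.001,-0.0008]]'; python3 -c "from h import *; rep()"; python3 -m jog '[[-0.6,2,-0.4,0.001,0.001,-0.0008],[-0.6,2,-0.4,0.001,0.001,-0.0008]]'; python3 -c "from h import *; rep()"
```

```text
t: 22.3
eef_pos: [0.5136, 0.0481, 0.0826]
ee_rot: [3.139, 0.002, 1.554]
force: [4.4, -4.0, -1.2]
width: 0.0292
t 22.30 tcp [513.6  48.1  82.6] tipjig 45.6 16.3 z 19.1 rotfix [ 0.002   0.0021 -0.0011] F [ 4.4 -4.  -1.2] M [-2.02 -2.42 -0.  ] w 29.2
t: 22.5
eef_pos: [0.5136, 0.0514, 0.0826]
ee_rot: [3.14, 0.002, 1.553]
force: [5.4, -6.7, -0.9]
width: 0.0296
t 22.50 tcp [513.6  51.4  82.6] tipjig 48.9 16.4 z 19.1 rotfix [ 0.0018  0.002  -0.0005] F [ 5.4 -6.7 -0.9] M [-2.97 -2.42 -0.  ] w 29.6
```

```bash
python3 -m jog '[[-0.6,2,-0.4,0.001,0.001,-0.0005],[-0.6,2,-0.4,0.001,0.001,-0.0005]]'; python3 -c "from h import *; rep()"
```

```text
t: 22.7
eef_pos: [0.5129, 0.0532, 0.0827]
ee_rot: [3.141, 0.004, 1.554]
force: [4.9, -8.3, 0.2]
width: 0.0294
t 22.70 tcp [512.9  53.2  82.7] tipjig 50.5 17.2 z 19.2 rotfix [ 0.0042  0.0004 -0.0009] F [ 4.9 -8.3  0.2] M [-3.81 -2.49  0.03] w 29.4
```

```bash
python3 -m jog '[[-0.5,2,-0.4,0.0015,0.001,-0.0007],[-0.5,2,-0.4,0.0015,0.001,-0.0007]]'; python3 -c "from h import *; rep()"
```

```text
t: 22.9
eef_pos: [0.5125, 0.0547, 0.0827]
ee_rot: [-3.14, 0.006, 1.554]
force: [5.2, -8.1, -0.7]
width: 0.0294
t 22.90 tcp [512.5  54.7  82.7] tipjig 52.0 17.8 z 19.2 rotfix [ 0.0057 -0.0013 -0.0009] F [ 5.2 -8.1 -0.7] M [-3.53 -2.69  0.05] w 29.4
```

```bash
python3 -m jog '[[-0.5,2,-0.4,0.0015,0.001,-0.0007],[-0.5,2,-0.4,0.0015,0.001,-0.0007]]'; python3 -c "from h import *; rep()"
```

```text
t: 23.1
eef_pos: [0.5122, 0.0564, 0.0827]
ee_rot: [-3.139, 0.007, 1.554]
force: [5.9, -8.2, -0.8]
width: 0.0294
t 23.10 tcp [512.2  56.4  82.7] tipjig 53.6 18.2 z 19.2 rotfix [ 0.007  -0.0027 -0.0009] F [ 5.9 -8.2 -0.8] M [-3.42 -2.6   0.01] w 29.4
```

```bash
python3 - <<'E'
from h import *
T=pose(); w=eyes.grab_frame("wrist"); np.save("T4.npy",T); a=eyes.grab_frame("scene"); b=eyes.grab_frame("side"); rep()
f=lambda im,x,y,w,h,W,H: cv2.resize(im[y:y+h,x:x+w],(W,H),interpolation=cv2.INTER_CUBIC)
cv2.imwrite("pics/m1.png",np.vstack([f(w,180,80,400,150,800,300),np.hstack([f(a,270,170,120,90,400,300),f(b,200,190,120,90,400,300)])]))
E
```

```text
t 23.25 tcp [512.2  56.5  82.7] tipjig 53.7 18.2 z 19.2 rotfix [ 0.0069 -0.0026 -0.0009] F [ 4.9 -6.7 -0.2] M [-3.19 -2.52  0.01] w 29.6
```

View pics/m1.png

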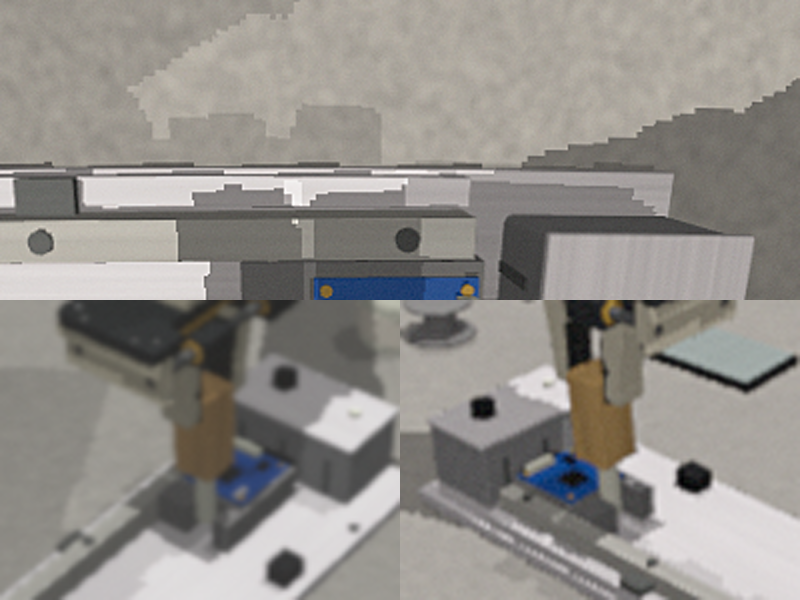

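The wrist crop shows the carrier flat along the fence and the head just ahead, and the side crop shows the rod in the notch. I'll feed the remaining ~9 mm.

```bash
python3 -m jog '[[-0.5,2,-0.3,0.0025,-0.0005,-0.0004],[-0.5,2,-0.3,0.0025,-0.0005,-0.0004],[-0.5,2,-0.3,0.0025,-0.0005,-0.0004]]'; python3 -c "from h import *; rep()"
```

```text
t: 23.55
eef_pos: [0.5117, 0.0591, 0.0828]
ee_rot: [-3.142, 0.005, 1.554]
force: [6.3, -7.7, -1.1]
width: 0.0294
t 23.55 tcp [511.7  59.1  82.8] tipjig 56.4 18.6 z 19.3 rotfix [ 0.0053 -0.0002 -0.0013] F [ 6.3 -7.7 -1.1] M [-3.24 -2.77  0.02] w 29.4
```

```bash
python3 -m jog '[[-0.5,2,-0.3,0.0025,-0.0005,-0.0004],[-0.5,2,-0.3,0.0025,-0.0005,-0.0004],[-0.5,2,-0.3,0.0025,-0.0005,-0.0004]]'; python3 -c "from h import *; rep()"
```

```text
t: 23.85
eef_pos: [0.5112, 0.0618, 0.0828]
ee_rot: [3.139, 0.004, 1.555]
force: [5.4, -7.2, -1.0]
width: 0.0294
t 23.85 tcp [511.2  61.8  82.8] tipjig 59.1 19.0 z 19.3 rotfix [ 0.0038  0.0023 -0.0017] F [ 5.4 -7.2 -1. ] M [-3.35 -2.73  0.01] w 29.4
```

```bash
python3 -m jog '[[-0.35,2,-0.3,0.002,0.0005,-0.0008],[-0.35,2,-0.3,0.002,0.0005,-0.0008],[-0.35,2,-0.3,0.002,0.0005,-0.0008]]'; python3 -c "from h import *; rep()"
```

```text
t: 24.15
eef_pos: [0.5112, 0.0646, 0.0828]
ee_rot: [3.14, 0.004, 1.554]
force: [5.7, -6.9, -1.8]
width: 0.0296
t 24.15 tcp [511.2  64.6  82.8] tipjig 61.9 19.1 z 19.3 rotfix [ 0.0036  0.0019 -0.0011] F [ 5.7 -6.9 -1.8] M [-3.29 -2.82  0.03] w 29.6
```

```bash
python3 -m jog '[[-0.35,1.5,-0.3,0.002,0.0005,-0.0008],[-0.35,1.5,-0.3,0.002,0.0005,-0.0008]]'; python3 -c "from h import *; rep()"
```

```text
t: 24.35
eef_pos: [0.5112, 0.0655, 0.0828]
ee_rot: [3.14, 0.004, 1.554]
force: [5.7, -7.6, -1.7]
width: 0.029
t 24.35 tcp [511.2  65.5  82.8] tipjig 62.8 19.1 z 19.3 rotfix [ 0.0036  0.0015 -0.0006] F [ 5.7 -7.6 -1.7] M [-3.24 -2.82  0.04] w 29.0
```

```bash
python3 -m jog '[[-0.3,2,-0.3,0.002,0.0005,-0.0006],[-0.3,2,-0.3,0.002,0.0005,-0.0006]]'; python3 -c "from h import *; rep()"; python3 -m jog '[[-0.3,2,-0.3,0.002,0.0005,-0.0006]]'; python3 -c "from h import *; rep()"
```

```text
t: 24.55
eef_pos: [0.5113, 0.0672, 0.0828]
ee_rot: [3.14, 0.004, 1.553]
force: [5.0, -6.6, -1.5]
width: 0.029
t 24.55 tcp [511.3  67.2  82.8] tipjig 64.6 19.1 z 19.3 rotfix [ 0.0036  0.0012 -0.0005] F [ 5.  -6.6 -1.5] M [-3.3  -2.76 -0.06] w 29.0
t: 24.65
eef_pos: [0.5111, 0.0678, 0.0828]
ee_rot: [3.141, 0.004, 1.553]
force: [4.4, -9.7, -0.1]
width: 0.0292
t 24.65 tcp [511.1  67.8  82.8] tipjig 65.2 19.3 z 19.3 rotfix [ 0.0041  0.0005 -0.0005] F [ 4.4 -9.7 -0.1] M [-4.13 -2.5  -0.03] w 29.2
```

```bash
python3 -m jog '[[-0.3,2,-0.3,0.002,0.0005,-0.0006]]'; python3 -c "from h import *; rep()"; python3 -m jog '[[-0.3,2,-0.3,0.002,0.0005,-0.0006]]'; python3 -c "from h import *; rep()"
```

```text
t: 24.75
eef_pos: [0.5108, 0.0682, 0.0828]
ee_rot: [-3.141, 0.005, 1.554]
force: [5.1, -9.9, -0.2]
width: 0.0294
t 24.75 tcp [510.8  68.2  82.8] tipjig 65.5 19.7 z 19.3 rotfix [ 0.005  -0.0005 -0.0006] F [ 5.1 -9.9 -0.2] M [-4.33 -2.46  0.02] w 29.4
t: 24.85
eef_pos: [0.5105, 0.0686, 0.0828]
ee_rot: [-3.14, 0.006, 1.554]
force: [5.2, -9.2, -0.5]
width: 0.0292
t 24.85 tcp [510.5  68.6  82.8] tipjig 65.7 20.1 z 19.3 rotfix [ 0.006  -0.0014 -0.0006] F [ 5.2 -9.2 -0.5] M [-4.21 -2.57  0.04] w 29.2
```

```bash
python3 -m jog '[[-0.2,2.8,-0.3,0.0025,-0.0005,-0.0006]]'; python3 -c "from h import *; rep()"; python3 -m jog '[[-0.2,2.8,-0.3,0.0025,-0.0005,-0.0006]]'; python3 -c "from h import *; rep()"
```

```text
t: 24.95
eef_pos: [0.51, 0.0693, 0.0828]
ee_rot: [-3.14, 0.007, 1.554]
force: [5.1, -11.5, 1.0]
width: 0.029
t 24.95 tcp [510.   69.3  82.8] tipjig 66.4 20.6 z 19.3 rotfix [ 0.0071 -0.002  -0.0006] F [  5.1 -11.5   1. ] M [-5.22 -2.37  0.03] w 29.0
t: 25.05
eef_pos: [0.5094, 0.0699, 0.0828]
ee_rot: [-3.139, 0.009, 1.554]
force: [5.3, -11.4, 2.1]
width: 0.0294
t 25.05 tcp [509.4  69.9  82.8] tipjig 66.9 21.3 z 19.3 rotfix [ 0.0085 -0.0028 -0.0006] F [  5.3 -11.4   2.1] M [-5.29 -2.43 -0.05] w 29.4
```

The stick stops and the feed force jumps from 7 to 11.5 N, so the carrier is home. I'll unload inside the notch, then lift.

```bash
python3 -m jog '[[0.5,-1,0,0,0,0],[1,-2,0,0.003,0,0],[1.5,-2,0,0.003,-0.001,0],[0,0,0,0,0,0]]'; python3 -c "from h import *; rep()"; python3 -m jog '[[0,0,0,0,0,0]]'; python3 -c "from h import *; rep()"
```

```text
t: 25.45
eef_pos: [0.5112, 0.0643, 0.0826]
ee_rot: [-3.138, 0.003, 1.553]
force: [1.2, -0.4, 0.2]
width: 0.0295
t 25.45 tcp [511.2  64.3  82.6] tipjig 61.7 19.5 z 19.1 rotfix [ 0.0027 -0.004  -0.0004] F [ 1.2 -0.4  0.2] M [ 0.02 -0.63 -0.04] w 29.5
t: 25.55
eef_pos: [0.5111, 0.0642, 0.0825]
ee_rot: [-3.137, 0.003, 1.553]
force: [1.8, 0.0, -0.4]
width: 0.0294
t 25.55 tcp [511.1  64.2  82.5] tipjig 61.6 19.6 z 19.1 rotfix [ 0.0027 -0.0042 -0.0001] F [ 1.8  0.  -0.4] M [ 0.03 -0.82 -0.01] w 29.4
```

```bash
python3 -m jog '[[2,0,0,0,-0.002,0],[1,0,0,0,-0.002,0],[0,0,0,0,0,0]]'; python3 -c "from h import *; rep()"
```

```text
t: 25.85
eef_pos: [0.513, 0.0641, 0.082]
ee_rot: [-3.139, 0.003, 1.553]
force: [0.6, 0.0, -0.7]
width: 0.0295
t 25.85 tcp [513.   64.1  82. ] tipjig 61.5 17.5 z 18.5 rotfix [ 0.0031 -0.0022  0.0002] F [ 0.6  0.  -0.7] M [ 0.06 -0.2  -0.  ] w 29.5
```

```bash
python3 -m jog '[[1,0,0,0,0,0],[0.5,0,3,0,0,0],[0,0,6,0,0,0],[0,0,8,0,0,0],[0,0,10,0,0,0],[0,0,12,0,0,0],[0,0,12,0,0,0],[0,-4,8,0,0,0],[0,0,0,0,0,0],[0,0,0,0,0,0]]'; python3 - <<'E'
from h import *
rep(); T=pose(); w=eyes.grab_frame("wrist"); np.save("T5.npy",T); a=eyes.grab_frame("scene"); b=eyes.grab_frame("side")
for n,i in (("w",w),("a",a),("b",b)): cv2.imwrite(f"pics/e_{n}.png",i)
E
```

```text
t: 26.85
eef_pos: [0.5146, 0.0598, 0.1478]
ee_rot: [-3.141, 0.002, 1.553]
force: [-0.1, 0.6, -0.5]
width: 0.0294
t 26.85 tcp [514.6  59.8 147.8] tipjig 57.3 15.7 z 84.3 rotfix [ 0.0022 -0.0003 -0.    ] F [-0.1  0.6 -0.5] M [ 0.05 -0.11  0.03] w 29.4
```

```bash
python3 -m jog '[[10,0,0,0,0,0],[15,-4,0,0,0,0],[15,-4,0,0,0,0],[15,-4,0,0,0,0],[8,-4,0,0,0,0],[0,0,0,0,0,0],[0,0,0,0,0,0]]'; python3 - <<'E'
from h import *
rep(); T=pose(); w=eyes.grab_frame("wrist"); np.save("T6.npy",T); a=eyes.grab_frame("scene"); b=eyes.grab_frame("side")
tip=T[:3,3]+.0635*T[:3,2]; top=T[:3,3]-.0465*T[:3,2]
ua=px("scene",tip);ub=px("side",tip);print(ua,ub,px("scene",top),px("side",top))
f=lambda im,x,y,w,h,W,H: cv2.resize(im[y:y+h,x:x+w],(W,H),interpolation=cv2.INTER_CUBIC)
xa,ya=int(ua[0])-40,int(ua[1])-50; xb,yb=int(ub[0])-40,int(ub[1])-50; print(xa,ya,xb,yb)
cv2.imwrite("pics/m2.png",np.vstack([f(w,180,30,400,150,800,300),np.hstack([f(a,xa,ya,80,60,400,300),f(b,xb,yb,80,60,400,300)])]))
E
```

```text
t: 27.7
eef_pos: [0.5834, 0.0417, 0.1437]
ee_rot: [-3.136, 0.005, 1.554]
force: [-0.5, -0.4, -0.5]
width: 0.0296
t 27.70 tcp [583.4  41.7 143.7] tipjig 40.2 -53.0 z 80.2 rotfix [ 0.0051 -0.0056 -0.0006] F [-0.5 -0.4 -0.5] M [ 0.07 -0.14 -0.02] w 29.6
(np.float64(353.3768266226979), np.float64(229.46109680932923)) (np.float64(287.586499277371), np.float64(221.2735808073218)) (np.float64(355.3128695781444), np.float64(187.22791820247866)) (np.float64(286.1927144803999), np.float64(176.68727827323124))
313 179 247 171
```

View pics/m2.png

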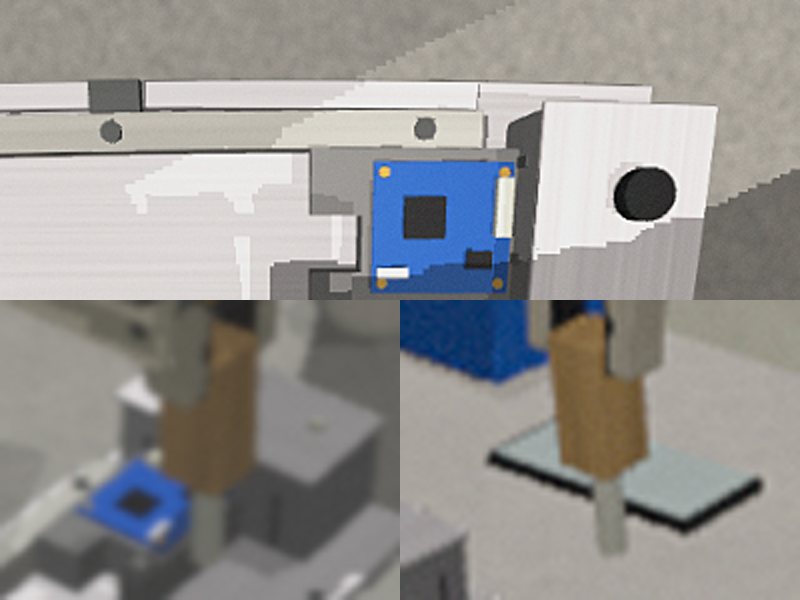

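```bash
python3 - <<'E'
from h import *
np.set_printoptions(precision=4,suppress=True)
T=np.load("T6.npy"); C=cam("wrist",T); c=np.array([.5293,.0021]);yaw=1.553
Rj=np.array([[np.cos(yaw),-np.sin(yaw)],[np.sin(yaw),np.cos(yaw)]])
for nm,u,v,z in [("nfloor",358,240,.034),("rear",310,180,.034),("nL",340,213,.034),("nR",340,269,.034),("fence end",486,150,.032),("carrier fl",520,150,.034),("headtop face",533,240,.062),("headtop face2",543,105,.062)]:
    w=at("wrist",180+u/2,30+v/2,z,C)[:2]; print(nm,np.round(Rj.T@(w-c)*1000,1))
o1,r1=ray("scene",354.6,231.5);o2,r2=ray("side",289.4,221.6)
A=np.array([r1,-r2]).T; s=np.linalg.lstsq(A,o2-o1,rcond=None)[0]; P1=o1+s[0]*r1;P2=o2+s[1]*r2
tip=T[:3,3]+.0635*T[:3,2]; print((P1+P2)/2,P1-P2,"pred",tip)
E
```

```text
nfloor [70.6 11.7]
rear [51.6 34.3]
nL [63.4 22. ]
nR [63.8  0.5]
fence end [119.4  46. ]
carrier fl [132.1  46.1]
headtop face [130.8  13.2]
headtop face2 [130.7  58.8]
[0.5875 0.0398 0.0779] [ 0.     -0.0002 -0.0002] pred [0.5831 0.0414 0.0802]
```

The notch floor is at jig x 70.6, so the carrier is at 90.6 with its front at 130.6, against the housing face at 130.8: fully home. The stick has slipped in the grip by about 4 mm at the tip, towards +x. I'll tilt the tool to compensate on the way back.

```bash
python3 -m jog '[[-4,-15,3,0.0015,0.005,0.01],[-8,-28,3,0.0015,0.005,0.0107],[-9,-32,2,0.0015,0.005,0.0107],[-9,-32,2,0.0015,0.005,0.0107],[-9,-32,2,0.0015,0.005,0.0107],[-9,-32,2,0.0015,0.005,0.0107],[-9,-32,2,0.0015,0.005,0.0107],[-9,-32,2,0.0015,0.005,0.0107],[-9,-32,2,0.0015,0.005,0.0107],[-9,-32,2,0.0015,0.005,0.0107],[-9,-28,1,0,0,0.0107],[-5,-15,0,0,0,0.01]]';  python3 -m jog '[[0,0,0,0,0,0],[0,0,0,0,0,0],[0,0,0,0,0,0]]'; python3 -c "from h import *; rep()"
```

```text
t: 29.05
eef_pos: [0.4777, -0.3058, 0.1733]
ee_rot: [-3.095, -0.013, 1.699]
force: [-0.0, -0.4, -1.6]
width: 0.0293
t: 29.35
eef_pos: [0.4765, -0.3063, 0.174]
ee_rot: [-3.096, -0.013, 1.697]
force: [0.2, 0.5, -0.1]
width: 0.0296
t 29.35 tcp [ 476.5 -306.3  174. ] tipjig -308.9 50.3 z 110.6 rotfix [-0.0105 -0.0465 -0.1439] F [ 0.2  0.5 -0.1] M [ 0.03 -0.36 -0.06] w 29.6
```

```bash
python3 -m jog '[[-1,-7,-8,0,0.003,-0.005],[-1,-8,-10,0,0.003,-0.005],[0,-6,-9,0,0,-0.005],[0,-2,-4,0,0,0],[0,0,0,0,0,0],[0,0,0,0,0,0]]'; python3 - <<'E'
from h import *
rep(); T=pose(); np.save("T7.npy",T); a=eyes.grab_frame("scene"); b=eyes.grab_frame("side")
P=T[:3,3]+np.array([0,0,-.05])
(ua,va),(ub,vb)=px("scene",P),px("side",P)
xa,ya,xb,yb=[int(k) for k in (ua-32,va-45,ub-32,vb-45)]; print(xa,ya,xb,yb)
f=lambda im,x,y: cv2.resize(im[y:y+80,x:x+64],(400,500),interpolation=cv2.INTER_CUBIC)
cv2.imwrite("pics/m3.png",np.hstack([f(a,xa,ya),f(b,xb,yb)]))
E
```

```text
t: 29.95
eef_pos: [0.4747, -0.3289, 0.139]
ee_rot: [-3.088, -0.015, 1.683]
force: [0.2, 0.8, -0.4]
width: 0.0295
t 29.95 tcp [ 474.7 -328.9  139. ] tipjig -331.5 52.2 z 75.6 rotfix [-0.0123 -0.0546 -0.1304] F [ 0.2  0.8 -0.4] M [ 0.05 -0.33  0.01] w 29.5
156 262 372 262
```

View pics/m3.png

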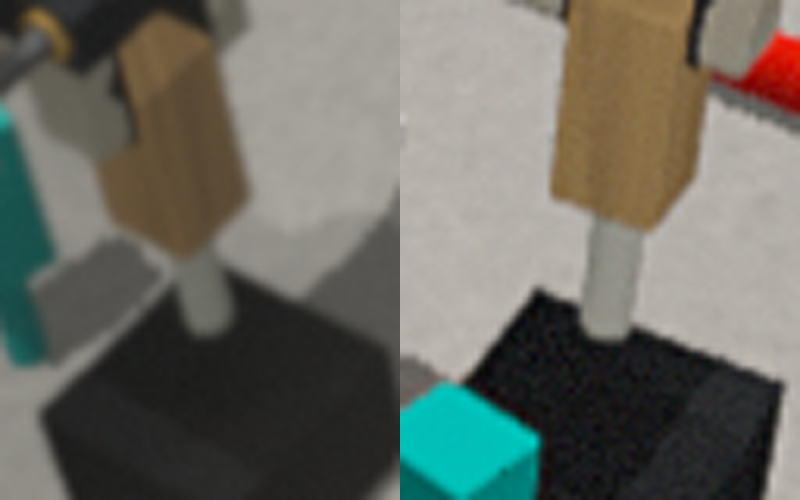

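```bash
python3 - <<'E'
from h import *
np.set_printoptions(precision=4,suppress=True)
s=lambda u,v:(156+u/6.25-.42,262+v/6.25-.42); d=lambda u,v:(372+(u-400)/6.25-.42,262+v/6.25-.42)
o1,a1=ray("scene",*s(211,331));_,b1=ray("scene",*s(200,280));o2,a2=ray("side",*d(605,334));_,b2=ray("side",*d(617,240))
n=np.cross(np.cross(a1,b1),np.cross(a2,b2)); n/=n[2]; print("axis (x,y per z)",n)
q=np.linalg.lstsq(np.array([a1,-a2]).T,o2-o1,rcond=None)[0];P1=o1+q[0]*a1;P2=o2+q[1]*a2
T=np.load("T7.npy"); print("tip",(P1+P2)/2,P1-P2,"tcp",T[:3,3])
for u,v in [(42,412),(395,345)]: print("block corner",at("scene",*s(u,v),.05))
print(at("side",*d(782,385),.05),at("side",*d(538,290),.05))
E
```

```text
axis (x,y per z) [0.0423 0.0249 1.    ]
tip [ 0.4759 -0.3311  0.0727] [ 0.     -0.0013 -0.0006] tcp [ 0.4747 -0.3289  0.139 ]
block corner [ 0.4411 -0.3743  0.05  ]
block corner [ 0.5069 -0.2905  0.05  ]
[ 0.5143 -0.3664  0.05  ] [ 0.5058 -0.2936  0.05  ]
```

```bash
python3 -m jog '[[-0.8,-1,-2,0,0,0],[-0.8,-1,-5,0,0,0],[0,0,-5,0,0,0],[0,0,-3,0,0,0],[0,0,0,0,0,0]]'; python3 -c "from h import *; rep()"
```

```text
t: 30.55
eef_pos: [0.4736, -0.3308, 0.124]
ee_rot: [-3.09, -0.014, 1.684]
force: [0.5, 0.4, -0.3]
width: 0.0297
t 30.55 tcp [ 473.6 -330.8  124. ] tipjig -333.4 53.1 z 60.6 rotfix [-0.0115 -0.0523 -0.1311] F [ 0.5  0.4 -0.3] M [ 0.08 -0.33 -0.02] w 29.7
```

Tip about 8 mm above the mouth and on target. Descending and watching for contact.

```bash
python3 -m jog '[[-0.2,0,-3,0,0,0],[0,0,-3,0,0,0],[0,0,-3,0,0,0],[0,0,-2,0,0,0]]'; python3 -c "from h import *; rep()"; python3 -m jog '[[0,0,-3,0,0,0],[0,0,-3,0,0,0],[0,0,-3,0,0,0]]'; python3 -c "from h import *; rep()"
```

```text
t: 30.95
eef_pos: [0.4736, -0.3308, 0.1124]
ee_rot: [-3.09, -0.014, 1.684]
force: [-0.0, -0.5, -1.4]
width: 0.0294
t 30.95 tcp [ 473.6 -330.8  112.4] tipjig -333.4 53.1 z 49.0 rotfix [-0.0112 -0.0518 -0.1312] F [-0.  -0.5 -1.4] M [ 0.05 -0.34  0.02] w 29.4
t: 31.25
eef_pos: [0.4738, -0.3308, 0.1027]
ee_rot: [-3.091, -0.014, 1.684]
force: [0.1, 0.2, -1.3]
width: 0.0293
t 31.25 tcp [ 473.8 -330.8  102.7] tipjig -333.5 52.9 z 39.3 rotfix [-0.0111 -0.0516 -0.1313] F [ 0.1  0.2 -1.3] M [ 0.06 -0.31  0.03] w 29.3
```

```bash
python3 -m jog '[[0,0,-4,0,0,0],[0,0,-4,0,0,0],[0,0,-4,0,0,0],[0,0,-3,0,0,0]]'; python3 -c "from h import *; rep()"; python3 -m jog '[[0,0,-3,0,0,0],[0,0,-3,0,0,0],[0,0,-2,0,0,0]]'; python3 -c "from h import *; rep()"
```

```text
t: 31.65
eef_pos: [0.4737, -0.3308, 0.0862]
ee_rot: [-3.09, -0.014, 1.684]
force: [-0.4, 0.8, -0.8]
width: 0.0293
t 31.65 tcp [ 473.7 -330.8   86.2] tipjig -333.4 53.0 z 22.8 rotfix [-0.0112 -0.0518 -0.1313] F [-0.4  0.8 -0.8] M [-0.02 -0.36 -0.01] w 29.3
t: 31.95
eef_pos: [0.4736, -0.3308, 0.0773]
ee_rot: [-3.09, -0.014, 1.684]
force: [0.3, -0.3, -0.7]
width: 0.0295
t 31.95 tcp [ 473.6 -330.8   77.3] tipjig -333.4 53.1 z 13.9 rotfix [-0.0113 -0.0521 -0.1313] F [ 0.3 -0.3 -0.7] M [ 0.05 -0.35 -0.02] w 29.5
```

```bash
python3 -m jog '[[0,0,-2,0,0,0],[0,0,-1.5,0,0,0]]'; python3 -c "from h import *; rep()"; python3 -m jog '[[0,0,-1.5,0,0,0],[0,0,-1.5,0,0,0]]'; python3 -c "from h import *; rep()"
```

```text
t: 32.15
eef_pos: [0.4736, -0.3308, 0.0734]
ee_rot: [-3.09, -0.014, 1.684]
force: [-0.4, -0.2, -0.9]
width: 0.0294
t 32.15 tcp [ 473.6 -330.8   73.4] tipjig -333.4 53.1 z 10.0 rotfix [-0.0113 -0.0521 -0.1313] F [-0.4 -0.2 -0.9] M [ 0.04 -0.32 -0.02] w 29.4
t: 32.35
eef_pos: [0.4737, -0.3309, 0.0703]
ee_rot: [-3.09, -0.014, 1.684]
force: [-0.2, 0.0, -1.5]
width: 0.0291
t 32.35 tcp [ 473.7 -330.9   70.3] tipjig -333.5 53.0 z 6.9 rotfix [-0.0111 -0.0519 -0.1313] F [-0.2  0.  -1.5] M [-0.04 -0.28 -0.02] w 29.1
```

```bash
python3 -m jog '[[0,0,-1.2,0,0,0]]'; python3 -c "from h import *; rep()"; python3 -m jog '[[0,0,-1.2,0,0,0]]'; python3 -c "from h import *; rep()"
```

```text
t: 32.45
eef_pos: [0.4737, -0.3309, 0.069]
ee_rot: [-3.09, -0.014, 1.684]
force: [0.0, -0.0, -0.6]
width: 0.0297
t 32.45 tcp [ 473.7 -330.9   69. ] tipjig -333.5 53.0 z 5.6 rotfix [-0.0111 -0.0519 -0.1313] F [ 0.  -0.  -0.6] M [ 0.03 -0.34 -0.02] w 29.7
t: 32.55
eef_pos: [0.4739, -0.3311, 0.0684]
ee_rot: [-3.091, -0.013, 1.684]
force: [-2.3, 3.3, 12.5]
width: 0.0296
t 32.55 tcp [ 473.9 -331.1   68.4] tipjig -333.7 52.8 z 5.0 rotfix [-0.0106 -0.0516 -0.1317] F [-2.3  3.3 12.5] M [ 1.63  1.02 -0.01] w 29.6
```

Seated at exactly the original height (68.4 vs 68.5 mm). Releasing.

```bash
python3 -m jog '[[0,0,0.3,0,0,0],[0,0,0,0,0,0],[0,0,0,0,0,0],[0,0,0,0,0,0],[0,0,0,0,0,0]]' 0.6; python3 -c "from h import *; rep()"; python3 -m jog '[[0,0,5,0,0,0],[0,0,10,0,0,0],[0,0,15,0,0,0],[0,0,20,0,0,0],[0,0,20,0,0,0],[0,0,20,0,0,0],[0,0,15,0,0,0],[20,0,5,0,0,0],[0,0,0,0,0,0],[0,0,0,0,0,0]]'; python3 - <<'E'
from h import *
rep(); a=eyes.grab_frame("scene"); b=eyes.grab_frame("side"); 
a0=cv2.imread("pics/scene0.png"); b0=cv2.imread("pics/side0.png")
T=pose(); w=eyes.grab_frame("wrist"); cv2.imwrite("pics/fw.png",w)
f=lambda im,x,y,w,h: cv2.resize(im[y:y+h,x:x+w],(400,290),interpolation=cv2.INTER_CUBIC)
cv2.imwrite("pics/f1.png",np.vstack([np.hstack([f(a,140,270,110,80),f(b,365,275,110,80)]),np.hstack([f(a,240,180,165,120),f(b,200,200,165,120)])]))
E
```

```text
t: 33.05
eef_pos: [0.4745, -0.3314, 0.0692]
ee_rot: [-3.092, -0.012, 1.685]
force: [-0.9, -0.1, -0.4]
width: 0.0521
t 33.05 tcp [ 474.5 -331.4   69.2] tipjig -334.0 52.1 z 5.8 rotfix [-0.0099 -0.0505 -0.1319] F [-0.9 -0.1 -0.4] M [ 0.06 -0.33  0.01] w 52.1
t: 34.05
eef_pos: [0.4946, -0.3318, 0.1915]
ee_rot: [-3.096, -0.01, 1.685]
force: [-0.7, 0.4, 0.5]
width: 0.0527
t 34.05 tcp [ 494.6 -331.8  191.5] tipjig -334.3 31.7 z 128.1 rotfix [-0.0074 -0.0463 -0.132 ] F [-0.7  0.4  0.5] M [ 0.07 -0.31 -0.03] w 52.7
```

I have no views left, so I'll check the stick numerically by comparing its wood-coloured blob with the starting pictures, along with the bystanders.

```bash
python3 - <<'E'
from h import *
for n,(x,y,w,h) in (("side",(385,285,50,55)),("scene",(165,285,45,50))):
    for lab,im in (("start",cv2.imread(f"pics/{n}0.png")),("now",eyes.grab_frame(n))):
        c=cv2.cvtColor(im[y:y+h,x:x+w],cv2.COLOR_BGR2HSV); m=cv2.inRange(c,(8,70,60),(22,255,255))
        v,u=np.nonzero(m); print(n,lab,len(u),"bbox",u.min()+x,u.max()+x,v.min()+y,v.max()+y,"mean",round(u.mean()+x,1),round(v.mean()+y,1))
    d=cv2.absdiff(cv2.imread(f"pics/{n}0.png"),im).max(2); d=cv2.morphologyEx((d>40).astype(np.uint8),cv2.MORPH_OPEN,np.ones((3,3)))
    k,_,st,_=cv2.connectedComponentsWithStats(d); print(n,"changed",[s[:5].tolist() for s in st[1:] if s[4]>25])
rep()
E
```

```text
side start 891 bbox 393 419 290 334 mean 406.3 312.0
side now 875 bbox 392 419 290 333 mean 405.5 311.4
side changed [[0, 0, 93, 337, 10190], [410, 0, 94, 140, 8958], [363, 149, 146, 62, 3763], [401, 200, 12, 31, 212], [31, 202, 8, 8, 39], [438, 224, 6, 11, 42], [448, 228, 5, 10, 33], [232, 235, 104, 57, 2305], [90, 259, 156, 60, 3690], [285, 284, 8, 6, 26], [321, 285, 29, 30, 457], [295, 290, 25, 15, 89], [398, 290, 22, 15, 215], [282, 296, 101, 44, 1325], [63, 338, 4, 10, 34], [80, 362, 9, 10, 55], [0, 372, 48, 33, 426]]
scene start 741 bbox 172 200 292 330 mean 185.9 310.7
scene now 719 bbox 174 201 292 330 mean 187.4 310.8
scene changed [[162, 0, 39, 14, 257], [158, 0, 87, 117, 5390], [245, 0, 10, 20, 135], [264, 0, 64, 35, 1312], [349, 0, 8, 13, 74], [358, 0, 5, 7, 29], [364, 0, 25, 17, 227], [327, 6, 20, 11, 162], [84, 14, 12, 27, 226], [346, 18, 7, 7, 42], [255, 21, 4, 16, 57], [366, 24, 6, 14, 56], [100, 41, 3, 12, 36], [187, 64, 187, 81, 3289], [92, 68, 72, 41, 806], [106, 93, 23, 8, 106], [343, 95, 22, 11, 142], [147, 103, 12, 17, 91], [95, 110, 15, 14, 108], [113, 127, 64, 47, 822], [204, 129, 167, 162, 8178], [213, 168, 11, 8, 53], [118, 175, 50, 30, 632], [182, 179, 6, 7, 27], [192, 179, 15, 10, 71], [103, 178, 125, 97, 4702], [146, 183, 15, 9, 89], [244, 244, 51, 36, 358], [212, 273, 73, 72, 1895], [173, 292, 21, 16, 209]]
t 34.30 tcp [ 494.  -331.8  190.4] tipjig -334.2 32.4 z 127.0 rotfix [-0.008  -0.0478 -0.1317] F [ 0.2  0.7 -0.1] M [ 0.06 -0.3  -0.  ] w 52.5
```

```bash
python3 -c "
from station import workorder; print(workorder.job_done())"
```

```text
the job is handed in; nothing more can be done
None
```

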